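Zero the gauge and pin the slide press shut

TASK

Get the clamshell slide press ready: with its lid still standing open, turn the knob of the gauge on its side until the pointer stands at the thick zero mark. Then swing the lid down onto its lifting springs, take the shouldered pin from its stand, put it down through the hole in the lid into the hole in the base, and push the lid fully shut with the pin's shoulder. Finish still holding the pin down so that the lid stays pressed shut, with the gauge still at zero and the jar, tape roll and dropper bottle near by left alone.

Things in the scene. Friction and masses are not known exactly. Their poses are not given: they have to be found in the camera images.
- press: clamshell slide press, fixed; aluminium base block 150 (x) x 90 (y) x 32 (z) mm, origin at the centre of its underside; x axis from the free front edge to the hinged far edge. A round gauge (radius 36 mm, white face 28 mm above the table) is joined to its +y side, centre at (-20, 105) mm in the press frame. Two sprung pins stand 6 mm proud of the base
- base_hole (a point): centre of the mouth of the pin hole in the press base, on the base's top face at (-55, 0, 32) mm in the press frame; hole 14 mm wide, vertical, 28 mm deep, slightly chamfered
- lid_hinge (a point): middle of the lid's hinge axis at (65, 0, 36) mm in the press frame; the axis is the press's y axis
- press_lid (a joint): lid angle, rad: 0 shut (flat, top face 40 mm above the table), 1.57 upright. Plate 80 mm wide, 8 mm thick, centred on the hinge axis height, free edge 138 mm from the axis; 0.25 kg. Friction keeps it at its start (1.2 to 1.5); below about 0.9 it falls slowly and rests ajar at about 0.1 on the sprung pins; about 5 N at its hole shuts it, and it lifts again when let go
- lid_hole (a point): centre of the hole in the lid, on its outer (upper) face, 120 mm from the hinge axis; hole 15 mm wide, right through
- zero_knob (a joint): angle of the gauge knob in rad, seen from above counter-clockwise positive; 0 = pointer at the thick zero mark, which lies on the dial's +x side (press frame). Turns stiffly (0.04 N m) and stays where it is left; range -1.7 to 1.7, starts at 0.5 to 1.2
- knob_grip (a point): on the knob's axis, 47 mm above the table: where to pinch the knob. Its bar grip is 11 mm wide, 36 mm long and lies from 35 to 56 mm above the table; x axis along the bar toward the pointer, a thin black blade low at the bar end that has a white line on top
- pin_stand: dark steel block 50 x 50 x 36 mm fixed to the table, origin at the centre of its underside, with a 14 mm hole in the middle in which the pin stands
- pin: steel shouldered pin, upright, about 60 g, origin at the tip, z up the pin. Shank 10 mm thick, 32 mm long, its tip tapered over 5 mm; then a shoulder 26 mm wide, 5 mm thick; above it a round grip 18 mm wide, 37 to 70 mm above the tip. Stands with its shoulder on the stand, tip 4 mm above the table. Home in the shut press, its tip is 24 mm below the base's top face
- pill_jar: bystander: small white jar, 42 mm wide, 55 mm high, origin under its centre; loose
- tape_roll: bystander: roll of tape lying flat, 104 mm wide, 25 mm high, origin under its centre; loose
- oil_bottle: bystander: small dropper bottle, 29 mm wide, 77 mm high, origin under its centre; loose

How it is judged:
By the outcome, as a careful person would: the job done as asked, in the order asked, and still so for the second after the job is handed in, while the arm keeps its last pose, push and grip.
It also fails if it takes over 64 s, if anything falls off the work surface, if the arm or the gripper's body presses on something with over 40 N, if the wrist force passes 120 N, or if a joint passes its speed limit or range.

ROBOT

A 6-joint arm with a two-finger parallel gripper is mounted at the origin on a cart in front of the work surface, level with it; the furniture and walls round the work are solid. World frame = base frame: x ahead of the robot, y to its left, z up, the work surface at z = 0. Lengths are in m, angles in degrees, forces in N, time in s.
With the tool pointing down it reaches from about 0.375 to 0.9 m from the base axis. Payload 3.1 kg.
Tool frame: the origin (TCP) lies midway between the tips of the shut fingers; the grasp point (between the pads) lies 19 mm behind it; z points along the fingers, y is the line along which they close (so a half turn about z gives the same grasp; the last joint's range is limited). The gripper opens to 87 mm and grips with 3 to 60 N. Pads are 19 mm wide; open, the fingers measure 117 mm over their backs; the gripper's body (75 mm by 190 mm) begins 51 mm behind the grasp point.
Start: joints at [-87.29, 30.224, 82.088, -0, 67.689, -10.227], TCP at [0.14, -0.609, 0.223] pointing down, gripper open.
Joint ranges: [-176.69, 176.69], [-43.24, 126.21], [12.49, 139.97], [-82, 262], [0, 151.66], [-163.58, 163.58]. Speed limits (degrees/s): [159.86, 159.86, 180, 180, 180, 180].

INTERFACE

Orientations are given as a 3x3 rotation matrix whose columns are the frame's x, y, z axes.
In Python, from rig import bot gives the robot as it stands.
- The arm moves only by the tool steer_hand, called after "Request:" by a JSON object that holds its "name" and its "arguments", one argument or row to a line. Schema: {"type":"object","properties":{"segments":{"type":"object","properties":{"rows":{"type":"array","items":{"type":"array","items":{"type":"number"},"minItems":7,"maxItems":7},"minItems":1,"maxItems":20}},"additionalProperties":false,"required":["rows"]},"only":{"type":"string"},"quiet":{"type":"boolean"},"lines":{"type":"string"}},"required":["segments"],"additionalProperties":false}. segments is an object whose key "rows" holds a list of rows, 1 to 20 of them, each of 7 numbers: dx, dy, dz in cm, then a rotation vector rx, ry, rz in units of 4 degrees, then the opening from 0.0 (shut) to 1.0 (fully open); each row is the pose to reach, as a shift and turn from the pose commanded when the call began, along the tool's axes at that moment; what a row does not reach only later rows make up. A row lasts 1/10 s, in which the tool goes at most 0.05 m and 8.59 degrees, less where a joint would pass 70% of its speed; a pose out of reach is approached as far as the arm can. The fingers move at their own pace and stop on an object; the grip force is fixed at half the most. Time passes only in rows, so rows that do not move let the fingers close. The tool returns the time, the measured TCP pose, the force, the opening and the grip force at its end. only (a regular expression) keeps the lines of the reply that match it, lines (a string "A,B") keeps lines A to B, and quiet returns only ok. Input that does not fit is refused with a message, and nothing moves.
- bot.read_state(): the state, without advancing time (a new reading comes with each control period).
- bot.capture(name): name is "side" or "top"; returns a dict with "color" (420x560x3 uint8, red, green, blue), "K" (3x3 intrinsics, pixels), "view" (4x4, takes a point from world to camera coordinates). Camera axes: x right, y up, looking along -z (the intrinsics and any distortion apply to the point x, -y, -z); pixel columns grow to the right and rows downward; lengths in m; the calibration is good to about 2 mm. A picture is of the moment at which its call begins. There is no depth.
- bot.hand_in(): hands the job in; it is judged then, once.
The state is a dict: "time_s": time; "joint_positions": joint angles; "qvel": joint speeds; "tau": joint torques, N m; "position": TCP position; "tcp_rot": TCP orientation; "force": force on the tool from outside, world axes, zero at the start; "moment": the same for the moment, N m; "opening": opening from 0.0 (shut) to 1.0 (fully open); "grasp_force": force on a finger pad.
Only numpy, scipy, OpenCV 4.12 (cv2) and the standard library are available. Lean on these libraries where they do the work, as an engineer would, in place of code of your own. Each camera call takes 0.05 s, during which the arm holds its last target. There are 200 camera calls.

## Working session

There is one attempt and no reset: what is moved stays moved. The work goes in short steps, Python scripts to look and compute and a tool call to move; the robot and the scene stay as the last step left them, time stands still between calls to the robot, and variables do not carry over. Pictures are saved under pics/ and viewed, at most 13 in all, crops included, and the job is handed in when it is done.

```bash
ls; mkdir -p pics; python3 - <<'E'
from rig import bot
import cv2,numpy as np
for n in("top","side"):
    c=bot.capture(n); cv2.imwrite(f"pics/{n}0.png",c["color"][:,:,::-1]); np.savez(f"{n}0.npz",**c)
    print(n,c.keys(),c["K"].round(1).tolist(),c["view"].round(3).tolist())
s=bot.read_state();print(s["position"],np.round(s["tcp_rot"],3).tolist(),s["opening"],s["time_s"])
E
```

```text
pics
rig.py
top dict_keys(['color', 'K', 'view']) [[475.6, 0.0, 280.2], [0.0, 475.6, 204.8], [0.0, 0.0, 1.0]] [[0.006, -1.0, -0.006, -0.017], [0.996, 0.006, 0.089, -0.524], [-0.089, -0.006, 0.996, -1.407], [0.0, 0.0, 0.0, 1.0]]
side dict_keys(['color', 'K', 'view']) [[430.9, 0.0, 279.7], [0.0, 430.9, 205.8], [0.0, 0.0, 1.0]] [[-1.0, -0.021, 0.015, 0.515], [0.025, -0.626, 0.78, -0.083], [-0.007, 0.78, 0.626, -1.058], [0.0, 0.0, 0.0, 1.0]]
[ 0.13991395 -0.60847292  0.22164208] [[0.975, 0.224, -0.0], [0.224, -0.975, 0.002], [0.0, -0.002, -1.0]] 1.002039300960611 0.1
```

View pics/top0.png

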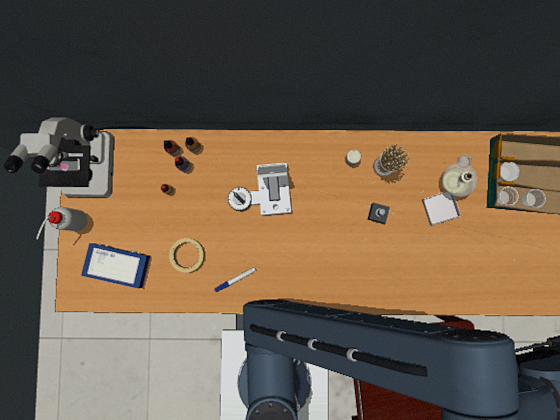

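View pics/side0.png

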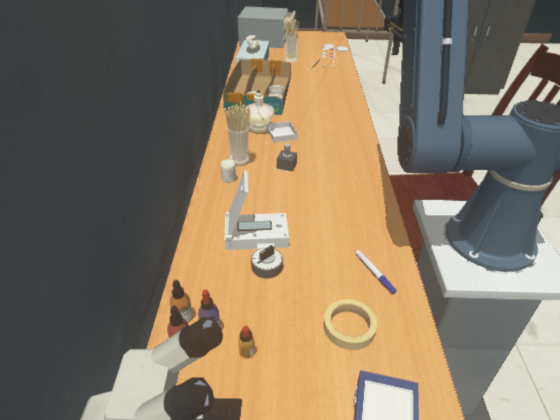

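The top view shows the press near (275,190), gauge (240,199), pin stand (379,213), jar (353,157), tape (186,255). The side view shows the press at (257,230), lid open, knob (267,258) and pin (287,158). I'll zoom in on both.

```bash
cat > h.py <<'E'
import numpy as np,cv2
from rig import bot
def load(n): return dict(np.load(n+".npz"))
def cap(n,tag):
    c=bot.capture(n); np.savez(tag+".npz",**c); return c
def ray(c,u,v):
    d=np.linalg.inv(c["K"])@[u,v,1.]; d=np.array([d[0],-d[1],-d[2]])
    R=c["view"][:3,:3]; return -R.T@c["view"][:3,3], R.T@d
def plane(c,u,v,z):
    o,d=ray(c,u,v); return o+d*(z-o[2])/d[2]
def proj(c,p):
    q=c["view"][:3,:3]@np.asarray(p)+c["view"][:3,3]; w=c["K"]@[q[0],-q[1],-q[2]]; return w[:2]/w[2]
def crop(c,u0,v0,w,h,s): return cv2.resize(c["color"][v0:v0+h,u0:u0+w,::-1],None,fx=s,fy=s,interpolation=cv2.INTER_CUBIC)
E
python3 - <<'E'
from h import *
t=load("top0");s=load("side0")
a=crop(t,220,155,80,70,5); b=crop(t,360,195,40,35,8)[:,:320]; 
c=crop(s,217,165,80,115,5); 
im=np.zeros((600,800,3),np.uint8); im[:350,:400]=a; im[350:600,:320]=b[:250]; im[:575,400:800]=c
cv2.imwrite("pics/z1.png",im)
E
```

```text
(no output)
```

View pics/z1.png

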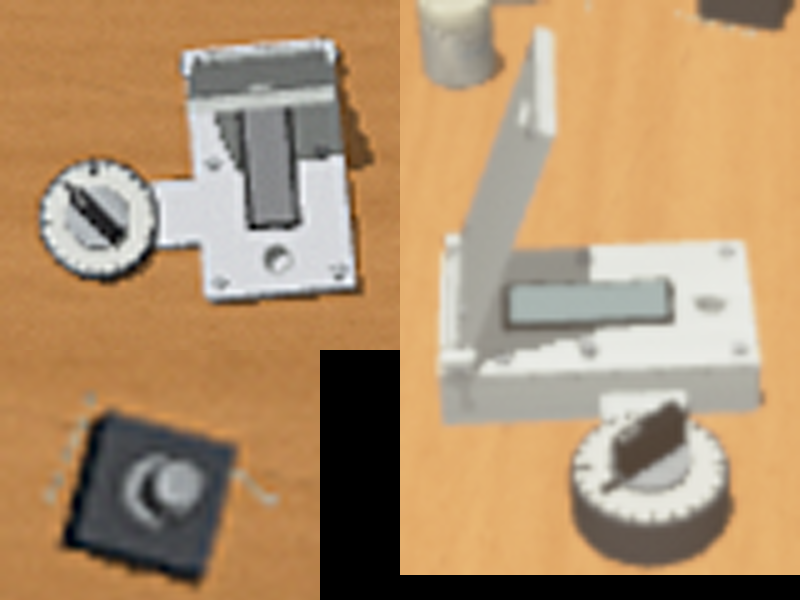

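Crop (scale 5): in the top view the base hole is at full px (275.6,207), gauge (239.2,198.2) with its pointer to the upper left about 40° from the zero mark, pin top (382,211.5). In the side view the base hole is at (279,225.6), front corners (286,213.6) and (288.4,237.4), gauge (267,258.4).

```bash
python3 - <<'E'
from h import *
t=load("top0");s=load("side0")
def sub(c,pts,w=3):
    g=cv2.cvtColor(c["color"],cv2.COLOR_RGB2GRAY)
    p=np.array(pts,np.float32).reshape(-1,1,2)
    return cv2.cornerSubPix(g,p.copy(),(w,w),(-1,-1),(3,30,.01)).reshape(-1,2)
def blob(c,u,v,r,dark=True):
    g=cv2.cvtColor(c["color"],cv2.COLOR_RGB2GRAY)[v-r:v+r+1,u-r:u+r+1].astype(float)
    w=np.clip((np.percentile(g,85)-g if dark else g-np.percentile(g,15))-20,0,None)
    yy,xx=np.mgrid[v-r:v+r+1,u-r:u+r+1]; return (w*xx).sum()/w.sum(),(w*yy).sum()/w.sum()
kt=[("hole",blob(t,275,206,4),.032)]+[("fl",sub(t,[[261.2,215]])[0],.032),("fr",sub(t,[[290.5,213]])[0],.032)]
ks=[("hole",blob(s,279,225,4),.032)]+[("fr",sub(s,[[286,213.5]])[0],.032),("fl",sub(s,[[288.4,237.4]])[0],.032)]
# gauge: white ring ellipse
for c,k,(u,v),r in((t,kt,(239,198),15),(s,ks,(267,258),20)):
    roi=c["color"][v-r:v+r+1,u-r:u+r+1].astype(int)
    m=((roi.min(2)>150)&(roi.max(2)-roi.min(2)<40)).astype(np.uint8)
    n,l,st,ce=cv2.connectedComponentsWithStats(m); 
    mm=(l==l[m.shape[0]//2+5*(c is s)*0,:][np.nonzero(l[m.shape[0]//2,:])[0][0]])
    p=np.argwhere(mm)[:,::-1].astype(np.int32); h=cv2.convexHull(p); e=cv2.fitEllipse(h); print("ell",e[0][0]+u-r,e[0][1]+v-r,e[1])
kt.append(("g",(239.1,198.2),.028));ks.append(("g",(266.6,258.0),.028))
for nm,k,c in(("top",kt,t),("side",ks,s)):
    for n,p,z in k: print(nm,n,np.round(p,2),plane(c,*p,z)[:2].round(4))
L={"hole":(-.055,0),"fl":(-.075,.045),"fr":(-.075,-.045),"g":(-.02,.105)}
A=[];B=[]
for k,c in((kt,t),(ks,s)):
    for n,p,z in k: A.append(L[n]);B.append(plane(c,*p,z)[:2])
def fit(A,B):
    A=np.array(A);B=np.array(B);a=A-A.mean(0);b=B-B.mean(0)
    th=np.arctan2((a[:,0]*b[:,1]-a[:,1]*b[:,0]).sum(),(a*b).sum());R=np.array([[np.cos(th),-np.sin(th)],[np.sin(th),np.cos(th)]])
    o=B.mean(0)-R@A.mean(0); print("yaw",np.degrees(th),"o",o.round(4),"res mm",((B-(A@R.T+o))*1e3).round(1).tolist()); return th,o
fit(A,B);fit(A[:4],B[:4]);fit(A[4:],B[4:])
a=crop(t,365,198,34,30,12);b=crop(s,270,138,34,36,12)
im=np.zeros((440,816,3),np.uint8);im[:360,:408]=a;im[:432,408:]=b;cv2.imwrite("pics/z2.png",im[:, :800])
E
```

```text
ell 241.95582580566406 197.60525798797607 (22.252574920654297, 28.388416290283203)
ell 266.913631439209 242.9329128265381 (40.62092590332031, 52.60345458984375)
top hole [274.41 205.69] [0.5204 0.0031]
top fl [261.46 214.4 ] [0.4941 0.0415]
top fr [290.42 212.11] [ 0.5014 -0.0449]
top g [239.1 198.2] [0.5427 0.1093]
side hole [278.35 225.4 ] [0.519 0.004]
side fr [284.8  212.46] [ 0.5041 -0.0455]
side fl [288.06 237.52] [0.4953 0.0459]
side g [266.6 258. ] [0.5426 0.1101]
yaw 5.8833191545283166 o [0.5736 0.0076] res mm [[1.5, 1.1], [-0.3, -3.1], [-2.2, -0.0], [-0.2, -0.7], [0.1, 2.1], [0.5, -0.6], [0.9, 1.2], [-0.3, 0.1]]
yaw 5.714655092667575 o [0.5732 0.0067] res mm [[1.9, 1.8], [-0.0, -2.5], [-1.7, 0.6], [-0.2, 0.1]]
yaw 6.050883278831669 o [0.5739 0.0085] res mm [[-0.2, 1.4], [-0.1, -1.3], [0.7, 0.6], [-0.4, -0.7]]
```

View pics/z2.png

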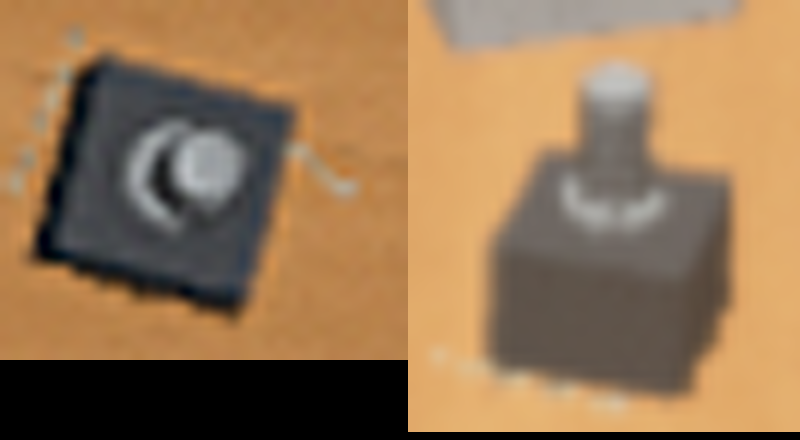

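The pin top centre is at full px (381.9,211.3) in the top view and (286.9,144.2) in the side view. Next I'll compute the pin position, knob angle and lid angle.

```bash
python3 - <<'E'
from h import *
t=load("top0");s=load("side0")
print("pin",plane(t,381.9,211.3,.074).round(4),plane(s,286.9,144.2,.074).round(4))
yaw=np.radians(5.9);o=np.array([.5738,.0078]);R=np.array([[np.cos(yaw),-np.sin(yaw)],[np.sin(yaw),np.cos(yaw)]])
W=lambda x,y,z:np.r_[R@[x,y]+o,z]
print("knob",W(-.02,.105,0),"hole",W(-.055,0,0),"hinge",W(.065,0,0))
# lid: compare predicted free-edge corner pixels with the crop measurements
for a in(1.1,1.2,1.3,1.4,1.5):
    f=[W(.065-.138*np.cos(a)+.004*np.sin(a)*k,y,.036+.138*np.sin(a)+.004*np.cos(a)*k) for k in(1,-1) for y in(.04,-.04)]
    print(a,"top",[((proj(t,p)-[220,155]+.5)*5).round().tolist() for p in f],"side",[((proj(s,p)-[217,165]+.5)*5+[400,0]).round().tolist() for p in f])
# knob bar: dark mask inside the dial, principal axis
for n,c,(u,v),z in(("top",t,(239,198),.05),("side",s,(266,255),.05)):
    r=9; roi=c["color"][v-r:v+r+1,u-r:u+r+1].max(2); yy,xx=np.nonzero(roi<75)
    P=np.array([plane(c,x+u-r,y+v-r,z)[:2] for x,y in zip(xx,yy)]);q=P-P.mean(0)
    e=np.linalg.svd(q)[2][0]; e=e*np.sign(e[0]); print(n,len(P),P.mean(0).round(4),"ang-yaw",np.degrees(np.arctan2(e[1],e[0]))-5.9)
for a in range(25,50,4):
    d=np.radians(a); f=[W(-.02+l*np.cos(d),.105+l*np.sin(d),z) for l,z in((.018,.056),(-.018,.056),(.027,.034))]
    print(a,"top",[((proj(t,p)-[220,155]+.5)*5).round().tolist() for p in f],"side",[((proj(s,p)-[217,165]+.5)*5+[400,0]).round().tolist() for p in f])
E
```

```text
pin [ 0.5023 -0.3088  0.074 ] [ 0.5021 -0.3065  0.074 ]
knob [0.54311273 0.11018795 0.        ] hole [0.51909135 0.00214641 0.        ] hinge [0.63845568 0.01448151 0.        ]
1.1 top [[188.0, 134.0], [334.0, 120.0], [190.0, 148.0], [336.0, 134.0]] side [[579.0, 144.0], [573.0, 39.0], [596.0, 150.0], [589.0, 45.0]]
1.2 top [[186.0, 110.0], [332.0, 96.0], [187.0, 124.0], [333.0, 110.0]] side [[549.0, 135.0], [545.0, 30.0], [566.0, 140.0], [561.0, 35.0]]
1.3 top [[183.0, 85.0], [330.0, 70.0], [185.0, 99.0], [331.0, 85.0]] side [[517.0, 129.0], [515.0, 24.0], [536.0, 132.0], [533.0, 27.0]]
1.4 top [[181.0, 59.0], [327.0, 45.0], [182.0, 74.0], [329.0, 60.0]] side [[485.0, 125.0], [485.0, 20.0], [504.0, 127.0], [503.0, 22.0]]
1.5 top [[178.0, 34.0], [325.0, 20.0], [180.0, 49.0], [326.0, 34.0]] side [[452.0, 124.0], [455.0, 18.0], [471.0, 124.0], [472.0, 19.0]]
top 46 [0.5394 0.1054] ang-yaw 37.337921074247475<stdin>:14: RuntimeWarning: Mean of empty slice.
  ret = ret.dtype.type(ret / rcount)
Traceback (most recent call last):
numpy.linalg.LinAlgError: 1-dimensional array given. Array must be at least two-dimensional
```

The lid is at about 1.22 rad, so its free edge overhangs toward the gauge. I'll pinch the knob with the tool tilted back along the bar, which keeps the gripper body clear of the lid. First, a helper that works out the rows.

```bash
cat >> h.py <<'E'
from scipy.spatial.transform import Rotation as Ro
def tool(yang,tilt=0,az=None):
    """tool rotation: y at world angle yang (deg, horizontal), z down, leaned so the approach points toward yang+90 by tilt"""
    a=np.radians(yang);b=np.radians(tilt);f=np.array([-np.sin(a),np.cos(a),0])
    y=np.array([np.cos(a),np.sin(a),0]);z=np.sin(b)*f+[0,0,-np.cos(b)]
    return np.c_[np.cross(y,z),y,z]
def rel(p,R):
    s=bot.read_state();R0=np.array(s["tcp_rot"]);d=R0.T@(np.asarray(p)-s["position"])
    rv=np.degrees(Ro.from_matrix(R0.T@R).as_rotvec())
    print("row",d.round(4),rv.round(2),"| pos",np.round(s["position"],4),"f",np.round(s["force"],1),"op",round(s["opening"],3),"t",s["time_s"])
E
python3 - <<'E'
from h import *
R=tool(42-90,40);z=R[:,2];g=np.array([.543,.1102,.050]);print(R.round(3).tolist())
rel(g+.019*z-.10*z,R)
E
```

```text
[[0.569, 0.669, 0.478], [0.513, -0.743, 0.43], [0.643, 0.0, -0.766]]
row [ 0.5082 -0.5847  0.1109] [ 10.04  39.08 -27.9 ] | pos [ 0.1399 -0.6085  0.2216] f [-0.1  0.7  0.1] op 1.002 t 0.1
```

Units first: shifts go in cm and turns go in units of 4 degrees. So -0.585 m is -58.5, 0.508 m is 50.8, 39.1 degrees is 9.775.

Request:
{"name": "steer_hand", "arguments": {
  "segments": {"rows": [[50.8,-58.5,0,2.5,9.775,-6.975,0.45],[50.8,-58.5,0,2.5,9.775,-6.975,0.45],[50.8,-58.5,0,2.5,9.775,-6.975,0.45],[50.8,-58.5,0,2.5,9.775,-6.975,0.45],[50.8,-58.5,0,2.5,9.775,-6.975,0.45],[50.8,-58.5,0,2.5,9.775,-6.975,0.45],[50.8,-58.5,0,2.5,9.775,-6.975,0.45],[50.8,-58.5,0,2.5,9.775,-6.975,0.45],[50.8,-58.5,0,2.5,9.775,-6.975,0.45],[50.8,-58.5,0,2.5,9.775,-6.975,0.45],[50.8,-58.5,0,2.5,9.775,-6.975,0.45],[50.8,-58.5,0,2.5,9.775,-6.975,0.45],[50.8,-58.5,0,2.5,9.775,-6.975,0.45],[50.8,-58.5,0,2.5,9.775,-6.975,0.45],[50.8,-58.5,0,2.5,9.775,-6.975,0.45],[50.8,-58.5,0,2.5,9.775,-6.975,0.45],[50.8,-58.5,0,2.5,9.775,-6.975,0.45],[50.8,-58.5,0,2.5,9.775,-6.975,0.45]]}
}}

```text
time_s: 1.9
position: [0.5038, 0.0752, 0.2223]
tcp_rot: [[0.568, 0.67, 0.477], [0.516, -0.742, 0.429], [0.641, 0.003, -0.767]]
force: [0.0, -0.2, -0.7]
opening: 0.448
grasp_force: 0.0
```

```bash
python3 - <<'E'
from h import *
R=tool(42-90,40);z=R[:,2];g=np.array([.543,.1102,.050])
rel(g+.019*z-.10*z,R)
im=np.zeros((420,800,3),np.uint8)
im[:,:400]=crop(cap("top","t1"),180,105,134,140,3)[:420,:400];im[:,400:]=crop(cap("side","s1"),190,140,134,140,3)[:420,:400]
cv2.imwrite("pics/z3.png",im)
E
```

```text
row [-0.0704 -0.      0.0849] [0.05 0.1  0.17] | pos [0.5038 0.0752 0.2223] f [ 0.  -0.2 -0.7] op 0.448 t 1.9
```

View pics/z3.png

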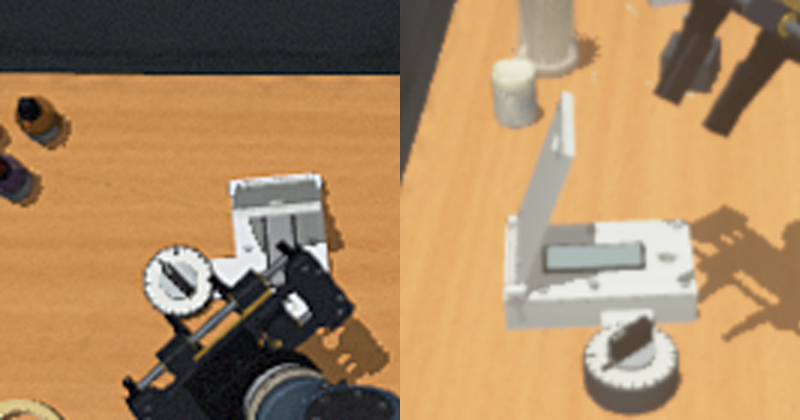

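The picture shows the gripper tilted, with its long body along the finger line. The gauge (left panel, (178,280)) and lid are clear of it. Moving in to the knob along the tool axis.

Scaled: 0.11 m is 11, -0.0704 m is -7.04.

Request:
{"name": "steer_hand", "arguments": {
  "segments": {"rows": [[-3.5,0,4.2,0,0,0,0.45],[-7.04,0,8.5,0,0,0,0.45],[-7.04,0,8.5,0,0,0,0.45],[-7.04,0,11,0,0,0,0.45],[-7.04,0,13.5,0,0,0,0.45],[-7.04,0,16,0,0,0,0.45],[-7.04,0,17,0,0,0,0.45],[-7.04,0,17,0,0,0,0.45]]}
}}

```text
time_s: 2.8
position: [0.5457, 0.1105, 0.0461]
tcp_rot: [[0.57, 0.668, 0.478], [0.513, -0.744, 0.428], [0.642, 0.001, -0.767]]
force: [0.1, -0.1, -0.2]
opening: 0.449
grasp_force: 0.0
```

```bash
python3 - <<'E'
from h import *
R=tool(42-90,40);z=R[:,2];g=np.array([.543,.1102,.050])
rel(g+.019*z,R)
im=np.zeros((420,800,3),np.uint8)
im[:,:400]=crop(cap("top","t2"),200,145,80,84,5)[:420,:400];im[:,400:]=crop(cap("side","s2"),217,165,80,115,5)[100:520,:400]
cv2.imwrite("pics/z4.png",im)
E
```

```text
row [ 0.0009 -0.0016  0.0147] [ 0.12  0.09 -0.01] | pos [0.5457 0.1105 0.0461] f [ 0.1 -0.1 -0.2] op 0.449 t 2.8
```

View pics/z4.png

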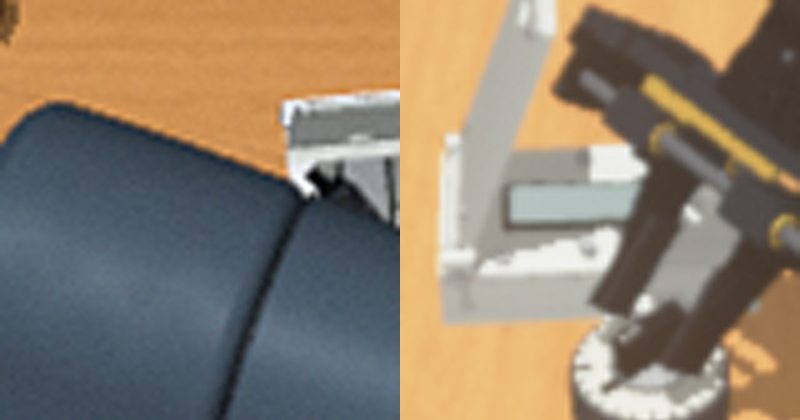

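The side view shows the fingers straddling the bar at about (650,340) with the body clear of the lid. Advance 12 mm more and close.

Request:
{"name": "steer_hand", "arguments": {
  "segments": {"rows": [[0.1,-0.16,0.6,0,0,0,0.45],[0.1,-0.16,1.2,0,0,0,0.45],[0.1,-0.16,1.2,0,0,0,0.0],[0.1,-0.16,1.2,0,0,0,0.0],[0.1,-0.16,1.2,0,0,0,0.0],[0.1,-0.16,1.2,0,0,0,0.0],[0.1,-0.16,1.2,0,0,0,0.0],[0.1,-0.16,1.2,0,0,0,0.0]]}
}}

```text
time_s: 3.7
position: [0.5531, 0.1179, 0.0407]
tcp_rot: [[0.566, 0.668, 0.484], [0.512, -0.745, 0.429], [0.647, 0.005, -0.763]]
force: [2.3, -3.0, 9.4]
opening: 0.122
grasp_force: 33.9
```

```bash
python3 - <<'E'
from h import *
s=bot.read_state();p=np.array(s["position"]);R0=np.array(s["tcp_rot"]);print(R0.round(3).tolist(),s["moment"])
print("tool y ang",np.degrees(np.arctan2(R0[1,1],R0[0,1])))
for n in(1/3,2/3,1):
    a=(5.9-90-(-48))*n; 
    # rotate the TCP about the knob axis (vertical through the grasp point)
    g=(p-.019*R0[:,2]); g[:2]=[.543,.1102]; Q=Ro.from_euler("z",a,degrees=True).as_matrix(); rel(g+Q@(p-g),Q@R0)
E
```

```text
[[0.566, 0.668, 0.484], [0.512, -0.745, 0.429], [0.647, 0.005, -0.763]] [ 0.01956724 -0.65153263 -0.36382207]
tool y ang -48.12308932294105
row [-0.0004  0.0026 -0.0003] [-7.78 -0.06  9.18] | pos [0.5531 0.1179 0.0407] f [ 2.3 -3.   9.4] op 0.122 t 3.7
row [-0.0012  0.0051 -0.0009] [-15.57  -0.12  18.35] | pos [0.5531 0.1179 0.0407] f [ 2.3 -3.   9.4] op 0.122 t 3.7
row [-0.0023  0.0073 -0.0019] [-23.35  -0.18  27.53] | pos [0.5531 0.1179 0.0407] f [ 2.3 -3.   9.4] op 0.122 t 3.7
```

Scaled: -0.002 m is -0.2, 0.0073 m is 0.73, 27.5 degrees is 6.875.

Request:
{"name": "steer_hand", "arguments": {
  "segments": {"rows": [[0,0.1,-0.2,-0.975,0,1.15,0],[-0.04,0.26,-0.33,-1.95,0,2.3,0],[-0.08,0.38,-0.36,-2.925,0,3.45,0],[-0.12,0.51,-0.39,-3.9,-0.025,4.6,0],[-0.18,0.62,-0.44,-4.875,-0.025,5.75,0],[-0.23,0.73,-0.49,-5.85,-0.05,6.875,0],[-0.23,0.73,-0.49,-5.85,-0.05,6.875,0],[-0.23,0.73,-0.49,-5.85,-0.05,6.875,0]]}
}}

```text
time_s: 4.5
position: [0.5566, 0.1097, 0.0411]
tcp_rot: [[0.758, 0.102, 0.645], [0.083, -0.995, 0.06], [0.647, 0.008, -0.762]]
force: [12.2, 1.4, -13.2]
opening: 0.125
grasp_force: 32.1
```

```bash
python3 - <<'E'
from h import *
s=bot.read_state();R0=np.array(s["tcp_rot"])
print("tool y ang",np.degrees(np.arctan2(R0[1,1],R0[0,1])),"target",5.9-90,s["moment"])
im=np.zeros((420,800,3),np.uint8)
c=cap("side","s3");im[:,400:]=crop(c,217,165,80,115,5)[100:520,:400]
cv2.imwrite("pics/z5.png",im[:,400:])
E
```

```text
tool y ang -84.13360633198728 target -84.1 [ 0.17195605  0.07887206 -0.00700584]
```

Scaled: -0.18 m is -18, -0.13 m is -13.

Request:
{"name": "steer_hand", "arguments": {
  "segments": {"rows": [[0,0,0,0,0,0,0.4],[0,0,0,0,0,0,0.4],[0,0,0,0,0,0,0.4],[0,0,0,0,0,0,0.4],[0,0,-3,0,0,0,0.4],[0,0,-8,0,0,0,0.4],[0,0,-13,0,0,0,0.4],[0,0,-18,0,0,0,0.4],[0,0,-18,0,0,0,0.4]]}
}}

```text
time_s: 5.45
position: [0.4391, 0.0992, 0.1871]
tcp_rot: [[0.754, 0.103, 0.649], [0.086, -0.995, 0.058], [0.652, 0.012, -0.758]]
force: [0.7, 0.5, 0.7]
opening: 0.398
grasp_force: 0.0
```

```bash
python3 - <<'E'
from h import *
im=np.zeros((420,800,3),np.uint8)
t=cap("top","t4");s=cap("side","s4")
im[:,:400]=crop(t,220,178,40,42,10)[:420,:400];im[:,400:]=crop(s,245,237,40,42,10)[:420,:400]
cv2.imwrite("pics/z6.png",im)
R=tool(5.9-90,40);rel([.45,.1,.25],R)
E
```

```text
row [ 0.0528  0.001  -0.0447] [ 0.42 -0.05  0.31] | pos [0.4383 0.0992 0.1818] f [-0.1  0.2 -0.4] op 0.397 t 5.55
```

View pics/z6.png

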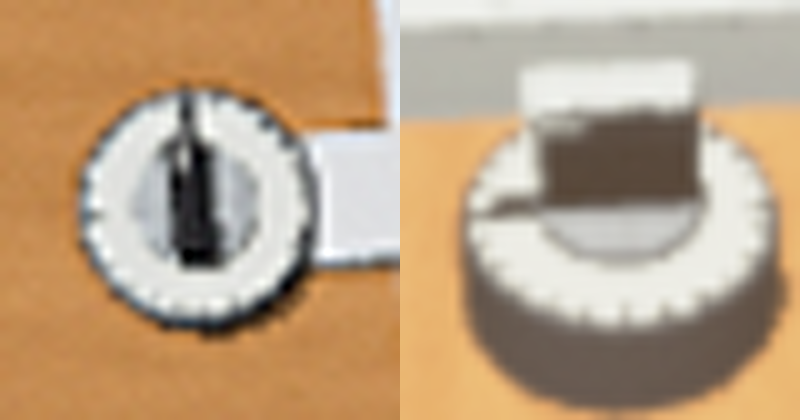

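The pointer bar runs from (205,265) to (187,100) in the top crop, about 6° left of vertical. That matches the press yaw, so the gauge is at zero. Next I'll check this numerically and plan the lid push.

```bash
cat >> h.py <<'E'
yaw=np.radians(5.9);o=np.array([.5738,.0078]);RP=np.array([[np.cos(yaw),-np.sin(yaw)],[np.sin(yaw),np.cos(yaw)]])
W=lambda x,y,z:np.r_[RP@[x,y]+o,z]
E
cat > knob.py <<'E'
import sys
from h import *
t=load(sys.argv[1]); u,v,r=237,192,13
roi=cv2.resize(t["color"][v-r:v+r+1,u-r:u+r+1],None,fx=4,fy=4,interpolation=cv2.INTER_CUBIC).max(2)
m=(roi<70).astype(np.uint8); n,l,st,ce=cv2.connectedComponentsWithStats(m)
k=min(range(1,n),key=lambda i:np.hypot(*(ce[i]-[56,58]))+(st[i,4]<60)*99)
yy,xx=np.nonzero(l==k); P=np.array([plane(t,(x+.5)/4-.5+u-r,(y+.5)/4-.5+v-r,.05)[:2] for x,y in zip(xx,yy)])
q=P-P.mean(0);e=np.linalg.svd(q)[2][0];e*=np.sign(e[0]);print(len(P),P.mean(0),"knob deg",np.degrees(np.arctan2(e[1],e[0]))-5.9)
E
python3 knob.py t4; python3 - <<'E'
from h import *
R=tool(5.9-90,0);rel(W(.08,0,.30),R)
rel([.44,.1,.30],R)
E
```

```text
639 [0.53912401 0.10751801] knob deg -2.1700543638830196
row [0.2327 0.1058 0.0424] [  0.51 -40.05   0.15] | pos [0.4383 0.0992 0.1818] f [-0.1  0.2 -0.4] op 0.397 t 5.55
row [ 0.0774  0.0005 -0.0894] [  0.51 -40.05   0.15] | pos [0.4383 0.0992 0.1818] f [-0.1  0.2 -0.4] op 0.397 t 5.55
```

```bash
python3 - <<'E'
from h import *
s=load("s4");t=load("t4")
f=lambda x,y,z:plane(s,245+(x-400+.5)/10-.5,237+(y+.5)/10-.5,z)[:2]
g=lambda x,y,z:plane(t,220+(x+.5)/10-.5,178+(y+.5)/10-.5,z)[:2]
a=lambda d:np.degrees(np.arctan2(d[1],d[0]))-5.9
print("side bottom edge",a(f(545,208,.035)-f(702,197,.035)),"side top edge",a(f(540,122,.056)-f(697,108,.056)))
c=W(-.02,.105,0)[:2]
print("blade tip side",a(f(488,212,.036)-c),"top tip",a(g(186,98,.036)-c), f(488,212,.036)-c,g(186,98,.036)-c)
# expected pixel of zero mark & bar in both crops
for an in(-4,0,4):
    d=np.radians(an);P=[W(-.02+l*np.cos(d)+w*np.sin(d)*-1,.105+l*np.sin(d)+w*np.cos(d),z) for l,w,z in((.018,.0055,.035),(-.018,.0055,.035),(.034,0,.029))]
    print(an,[((proj(s,p)-[245,237]+.5)*10+[400,0]).round() for p in P],((proj(t,P[2])-[220,178]+.5)*10).round())
E
```

```text
side bottom edge 1.747822440974046 side top edge 3.449306242038455
blade tip side 9.919606578171019 top tip -2.7973628549038336 [0.0282483 0.0080039] [0.03136593 0.00170017]
-4 [array([537., 211.]), array([700., 211.]), array([466., 212.])] [191.  93.]
0 [array([538., 215.]), array([701., 207.]), array([466., 219.])] [183.  93.]
4 [array([540., 219.]), array([702., 203.]), array([466., 227.])] [175.  94.]
```

The two views put the knob at −2° and +2°, so it is at zero within measurement error. Next, go behind the lid with the fingers closed.

Request:
{"name": "steer_hand", "arguments": {
  "segments": {"rows": [[4,0,-4.5,0,-2.5,0,0],[7.74,0,-8.94,0,-5,0,0],[7.74,0,-8.94,0,-7,0,0],[13,3,-5,0,-9,0,0],[23.27,10.58,4.24,0.125,-10,0.025,0],[23.27,10.58,4.24,0.125,-10,0.025,0],[23.27,10.58,4.24,0.125,-10,0.025,0],[23.27,10.58,4.24,0.125,-10,0.025,0],[23.27,10.58,4.24,0.125,-10,0.025,0],[23.27,10.58,4.24,0.125,-10,0.025,0]]}
}}

```text
time_s: 6.55
position: [0.5234, 0.1477, 0.2377]
tcp_rot: [[0.9, 0.231, 0.369], [0.125, -0.949, 0.29], [0.417, -0.215, -0.883]]
force: [1.9, 1.1, -0.2]
opening: 0.006
grasp_force: 0.0
```

```bash
python3 - <<'E'
from h import *
R=tool(5.9-90,0);rel(W(.085,0,.12),R)
E
```

```text
row [0.056  0.181  0.1157] [-13.89 -24.29   4.91] | pos [0.5234 0.1477 0.2377] f [ 1.9  1.1 -0.2] op 0.006 t 6.55
```

```bash
python3 - <<'E'
from h import *
s=bot.read_state();print(np.round(s["joint_positions"],1),np.round(s["qvel"],2))
R=tool(5.9-90,0);rel(W(.085,0,.28),R)
E
```

```text
[ -7.3  16.  112.1  34.3  36.4  46.6] [  -0.84    6.93  -62.07 -123.15   60.01  124.61]
row [ 0.1228  0.1466 -0.0256] [-13.89 -24.29   4.91] | pos [0.5234 0.1477 0.2377] f [ 1.9  1.1 -0.2] op 0.006 t 6.55
```

Request:
{"name": "steer_hand", "arguments": {
  "segments": {"rows": [[0,0,0,-1.5,-3,0.625,0],[0,0,0,-3.5,-6.075,1.225,0],[0,0,0,-3.5,-6.075,1.225,0],[6,7,-3,-3.5,-6.075,1.225,0],[12.28,14.66,-2.56,-3.5,-6.075,1.225,0],[12.28,14.66,-2.56,-3.5,-6.075,1.225,0],[12.28,14.66,-2.56,-3.5,-6.075,1.225,0]]}
}}

```text
time_s: 7.25
position: [0.6614, 0.0155, 0.2816]
tcp_rot: [[0.995, 0.103, 0.006], [0.103, -0.995, -0.0], [0.006, 0.001, -1.0]]
force: [-0.6, 0.5, -0.2]
opening: 0.004
grasp_force: 0.0
```

```bash
python3 - <<'E'
from h import *
s=bot.read_state();print(np.round(s["joint_positions"],1),np.abs(s["qvel"]).max())
R=tool(5.9-90,0);rel(W(.085,0,.28),R)
E
```

```text
[-8.3 29.9 72.7  0.  77.  75.7] 51.7997695040056
row [-0.0029 -0.0014  0.0016] [ 0.04 -0.36  0.01] | pos [0.6614 0.0155 0.2816] f [-0.6  0.5 -0.2] op 0.004 t 7.25
```

Scaled: 0.16 m is 16, -0.088 m is -8.8.

Request:
{"name": "steer_hand", "arguments": {
  "segments": {"rows": [[0,0,5,0,0,0,0],[0,0,10,0,0,0,0],[0,0,15,0,0,0,0],[0,0,16,0,0,0,0],[-2,0,16,0,0,0,0],[-3,0,16,0,0,0,0],[-4,0,16,0,0,0,0],[-5,0,16,0,0,0,0],[-6,0,16,0,0,0,0],[-7,0,16,0,0,0,0],[-8,0,16,0,0,0,0],[-8.8,0,16,0,0,0,0]]}
}}

```text
time_s: 8.45
position: [0.5743, 0.0071, 0.1256]
tcp_rot: [[0.995, 0.102, 0.014], [0.102, -0.995, -0.002], [0.014, 0.003, -1.0]]
force: [0.6, -0.5, 0.1]
opening: 0.004
grasp_force: 0.1
```

Request:
{"name": "steer_hand", "arguments": {
  "segments": {"rows": [[-0.8,0,0,0,0,0,0],[-1.6,0,0,0,0,0,0],[-1.6,0,0,0,0,0,0]]}
}}

```text
time_s: 8.75
position: [0.5578, 0.0056, 0.1249]
tcp_rot: [[0.995, 0.102, 0.013], [0.102, -0.995, -0.001], [0.012, 0.003, -1.0]]
force: [-1.1, 0.3, 0.9]
opening: 0.006
grasp_force: 0.0
```

Request:
{"name": "steer_hand", "arguments": {
  "segments": {"rows": [[0,0,-5,0,0,0,0.5],[0,0,-10,0,0,0,0.5],[0,0,-15,0,0,0,0.5],[0,0,-15,0,0,0,0.5],[0,0,-15,0,0,0,0.5],[0,0,-15,0,0,0,0.5],[0,0,-15,0,0,0,0.5],[0,0,-15,0,0,0,0.5]]}
}}

```text
time_s: 9.55
position: [0.5565, 0.0059, 0.2733]
tcp_rot: [[0.995, 0.102, 0.011], [0.102, -0.995, -0.001], [0.011, 0.002, -1.0]]
force: [-0.0, 0.2, -1.5]
opening: 0.494
grasp_force: 0.0
```

```bash
python3 - <<'E'
from h import *
im=np.zeros((575,800,3),np.uint8)
t=cap("top","t5");s=cap("side","s5")
im[:350,:400]=crop(t,220,155,80,70,5);im[:,400:]=crop(s,217,165,80,115,5)
cv2.imwrite("pics/z7.png",im)
R=tool(-90,0);rel([.502,-.3077,.20],R)
E
```

```text
row [-0.0876  0.3061  0.0736] [ 0.11 -0.72  5.86] | pos [0.5569 0.0059 0.2739] f [-0.7 -0.4 -0.4] op 0.498 t 9.65
```

View pics/z7.png

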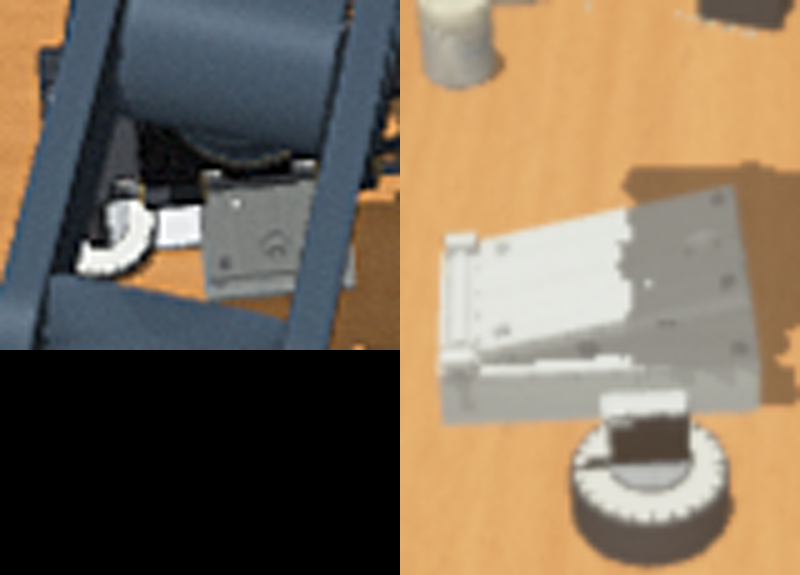

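The lid (right panel) is falling and at about 0.3 rad, with the gauge untouched at zero. On to the pin.

Units first: shifts go in cm and turns go in units of 4 degrees. So 0.3061 m is 30.61, -0.0876 m is -8.76, -0.7 degrees is -0.175.

Request:
{"name": "steer_hand", "arguments": {
  "segments": {"rows": [[-8.76,30.61,7,0.025,-0.175,0,0.55],[-8.76,30.61,7,0.025,-0.175,0,0.55],[-8.76,30.61,7,0.025,-0.175,0,0.55],[-8.76,30.61,7,0.025,-0.175,0,0.55],[-8.76,30.61,7,0.025,-0.175,0,0.55],[-8.76,30.61,7,0.025,-0.175,0,0.55],[-8.76,30.61,7,0.025,-0.175,0,0.55],[-8.76,30.61,7,0.025,-0.175,0,0.55],[-8.76,30.61,7,0.025,-0.175,0,0.55]]}
}}

```text
time_s: 10.55
position: [0.502, -0.3077, 0.204]
tcp_rot: [[0.995, 0.101, 0.001], [0.101, -0.995, 0.001], [0.001, -0.0, -1.0]]
force: [-0.2, 0.5, -0.3]
opening: 0.551
grasp_force: 0.0
```

```bash
python3 - <<'E'
from h import *
R=tool(-84.1,0);rel([.502,-.3077,.09],R);rel([.502,-.3077,.046],R)
E
```

```text
row [-0.0002  0.      0.114 ] [-0.03 -0.09 -0.13] | pos [ 0.502  -0.3077  0.204 ] f [-0.2  0.5 -0.3] op 0.551 t 10.55
row [-0.0003  0.      0.158 ] [-0.03 -0.09 -0.13] | pos [ 0.502  -0.3077  0.204 ] f [-0.2  0.5 -0.3] op 0.551 t 10.55
```

Scaled: 0.157 m is 15.7, 0.15 m is 15.

Request:
{"name": "steer_hand", "arguments": {
  "segments": {"rows": [[0,0,5,0,0,0,0.55],[0,0,10,0,0,0,0.55],[0,0,13,0,0,0,0.55],[0,0,15,0,0,0,0.55],[0,0,15.7,0,0,0,0.55],[0,0,15.7,0,0,0,0.55],[0,0,15.7,0,0,0,0],[0,0,15.7,0,0,0,0],[0,0,15.7,0,0,0,0],[0,0,15.7,0,0,0,0],[0,0,15.7,0,0,0,0],[0,0,15.7,0,0,0,0]]}
}}

```text
time_s: 11.75
position: [0.5032, -0.3084, 0.0484]
tcp_rot: [[0.995, 0.102, 0.003], [0.102, -0.995, -0.002], [0.003, 0.002, -1.0]]
force: [-0.0, -0.3, 4.2]
opening: 0.197
grasp_force: 30.0
```

```bash
python3 - <<'E'
from h import *
c=cap("side","s6"); t=cap("top","t6")
im=np.zeros((600,800,3),np.uint8); im[:,:400]=crop(c,260,115,50,75,8); 
im[:350,400:]=crop(t,220,155,80,70,5)[:,:400]; im[350:600,400:800]=crop(c,217,205,80,50,5)
cv2.imwrite("pics/z8.png",im)
E
python3 knob.py t6
```

```text
621 [0.53893948 0.10752377] knob deg -2.391582663942288
```

View pics/z8.png

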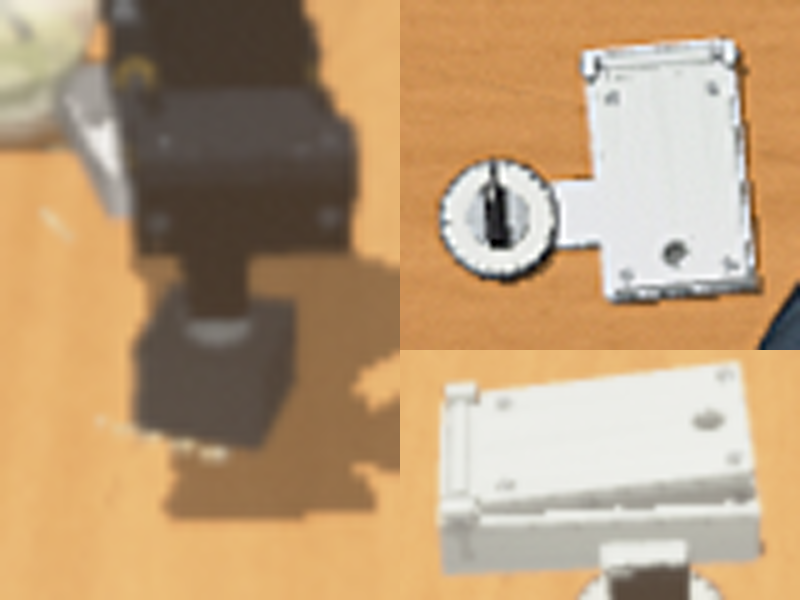

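Left panel: the pin's grip is held just above its shoulder (215,330). Right panel: the lid is ajar with its hole at (675,252) in the top crop and (708,420) in the side crop. Compute the hole position, then lift and carry.

```bash
python3 - <<'E'
from h import *
t=load("t6");s=load("s6")
def blob(c,u,v,r):
    g=cv2.cvtColor(c["color"],cv2.COLOR_RGB2GRAY)[v-r:v+r+1,u-r:u+r+1].astype(float)
    w=np.clip(np.median(g)-g-15,0,None);yy,xx=np.mgrid[v-r:v+r+1,u-r:u+r+1];return (w*xx).sum()/w.sum(),(w*yy).sum()/w.sum()
bt=blob(t,275,205,4);bs=blob(s,278,219,4);print(bt,bs)
for z in(.048,.052): print(z,plane(t,*bt,z),plane(s,*bs,z))
print("model lid hole",W(-.054,0,.052),"base hole",W(-.055,0,.032))
rel(W(-.054,0,.13),tool(-84.1,0))
E
```

```text
(np.float64(274.38461538461536), np.float64(205.0595882990249)) (np.float64(278.2701298701299), np.float64(218.83766233766235))
0.048 [0.52087461 0.00285903 0.048     ] [ 0.51954864 -0.00158583  0.048     ]
0.052 [0.52051999 0.00278549 0.052     ] [0.51948814 0.00309615 0.052     ]
model lid hole [0.52008605 0.0022492  0.052     ] base hole [0.51909135 0.00214641 0.032     ]
row [ 0.0487 -0.3071 -0.0822] [ 0.14 -0.18 -0.04] | pos [ 0.5032 -0.3084  0.0484] f [-1.6 -0.3  4.8] op 0.197 t 11.85
```

Scaled: -0.1 m is -10, -0.3071 m is -30.71.

Request:
{"name": "steer_hand", "arguments": {
  "segments": {"rows": [[0,0,-5,0,0,0,0],[0,0,-10,0,0,0,0],[0,-2,-11,0,0,0,0],[4.87,-30.71,-11,0,0,0,0],[4.87,-30.71,-11,0,0,0,0],[4.87,-30.71,-11,0,0,0,0],[4.87,-30.71,-11,0,0,0,0],[4.87,-30.71,-11,0,0,0,0],[4.87,-30.71,-11,0,0,0,0],[4.87,-30.71,-7.8,0,0,0,0],[4.87,-30.71,-7.8,0,0,0,0],[4.87,-30.71,-7.8,0,0,0,0]]}
}}

```text
time_s: 13.05
position: [0.5186, 0.0029, 0.1247]
tcp_rot: [[0.995, 0.102, -0.001], [0.102, -0.995, -0.001], [-0.001, 0.001, -1.0]]
force: [0.3, 0.1, 0.1]
opening: 0.198
grasp_force: 29.8
```

```bash
python3 - <<'E'
from h import *
c=cap("side","s7"); im=crop(c,250,175,60,60,10); cv2.imwrite("pics/z9.png",im)
p=np.array(bot.read_state()["position"])
for dx in(-.002,0,.002):
    R=np.array(bot.read_state()["tcp_rot"]);q=p+R@[dx,0,.0444];print(dx,q.round(4),"tip px in crop",((proj(c,q)-[250,175]+.5)*10).round())
rel(np.r_[.520,.0026,p[2]],tool(-84.1,0))
E
```

```text
-0.002 [0.5177 0.002  0.0811] tip px in crop [297. 346.]
0 [0.5197 0.0022 0.0811] tip px in crop [289. 346.]
0.002 [0.5217 0.0024 0.0811] tip px in crop [280. 347.]
row [ 0.0005 -0.0003  0.    ] [ 0.07 -0.09 -0.08] | pos [0.5196 0.0022 0.1255] f [ 0.8  0.7 -0.6] op 0.197 t 13.1
```

View pics/z9.png

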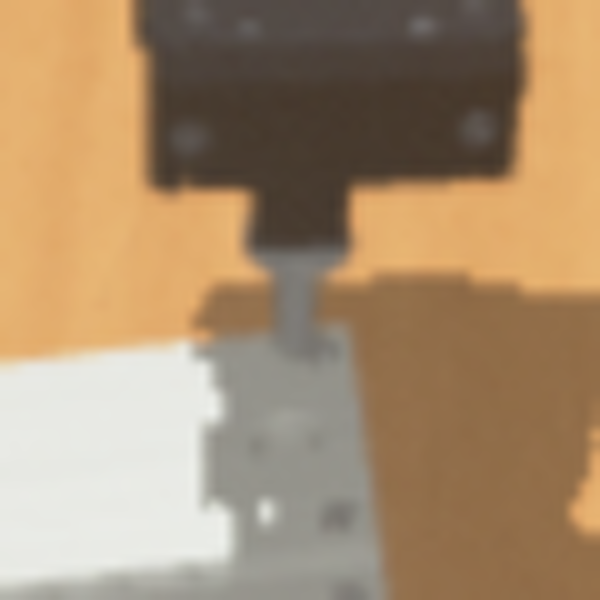

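Crop: the pin's shank is centred at column 297 with its tip at row ~352, and the lid hole is near (288,443). The pin sits mid-finger, so this view shows how far to shift it.

```bash
python3 - <<'E'
from h import *
c=load("s7"); p=np.array(bot.read_state()["position"])
f=lambda q:((proj(c,q)-[250,175]+.5)*10).round(1)
for x in(.5175,.5195,.5215): print(x,"tip z.081",f([x,p[1],.081]),"lidhole z.052",f([x,p[1],.052]),"shoulder .1133",f([x,p[1],.1133]))
roi=c["color"][175:235,250:310]; g=roi.mean(2)
for r in(28,29,30,31,32,33,34,35,36): print(r,g[r,24:36].round().astype(int))
E
```

```text
0.5175 tip z.081 [297.9 347. ] lidhole z.052 [296.1 441.2] shoulder .1133 [299.9 238.1]
0.5195 tip z.081 [289.3 346.8] lidhole z.052 [287.7 441. ] shoulder .1133 [291.2 237.9]
0.5215 tip z.081 [280.8 346.6] lidhole z.052 [279.4 440.7] shoulder .1133 [282.5 237.6]
28 [138 134 129 117 118 122 120 116 120 131 133 134]
29 [115 115 114 111 118 123 119 112 111 111 111 111]
30 [113 113 112 111 120 122 119 110 109 110 109 109]
31 [113 112 113 113 118 124 119 110 110 111 110 109]
32 [113 115 116 114 119 123 119 117 121 128 124 113]
33 [126 130 130 123 121 123 119 118 126 136 133 116]
34 [140 142 140 130 125 123 118 116 120 126 135 119]
35 [144 145 143 140 131 125 121 120 129 127 137 121]
36 [145 144 145 144 142 139 137 132 139 140 142 125]
```

Scaled: 0.02 m is 2, 0.0014 m is 0.14.

Request:
{"name": "steer_hand", "arguments": {
  "segments": {"rows": [[0.14,-0.04,0,0,0,0,0],[0.14,-0.04,1,0,0,0,0],[0.14,-0.04,2,0,0,0,0],[0.14,-0.04,2.7,0,0,0,0],[0.14,-0.04,3.4,0,0,0,0],[0.14,-0.04,3.4,0,0,0,0]]}
}}

```text
time_s: 13.7
position: [0.5203, 0.0032, 0.0902]
tcp_rot: [[0.995, 0.102, -0.0], [0.102, -0.995, -0.001], [-0.0, 0.001, -1.0]]
force: [-0.1, 0.3, -0.5]
opening: 0.195
grasp_force: 29.8
```

Request:
{"name": "steer_hand", "arguments": {
  "segments": {"rows": [[0,0,0.4,0,0,0,0],[0,0,0.8,0,0,0,0],[0,0,1.2,0,0,0,0],[0,0,1.2,0,0,0,0]]}
}}

```text
time_s: 14.1
position: [0.5209, 0.0032, 0.079]
tcp_rot: [[0.995, 0.102, 0.002], [0.102, -0.995, -0.001], [0.002, 0.001, -1.0]]
force: [-0.5, 0.1, -1.2]
opening: 0.197
grasp_force: 29.8
```

The tip is through the lid hole without contact. Continue into the base.

Scaled: 0.009 m is 0.9, 0.006 m is 0.6.

Request:
{"name": "steer_hand", "arguments": {
  "segments": {"rows": [[0,0,0.3,0,0,0,0],[0,0,0.6,0,0,0,0],[0,0,0.9,0,0,0,0],[0,0,0.9,0,0,0,0]]}
}}

```text
time_s: 14.5
position: [0.5207, 0.003, 0.07]
tcp_rot: [[0.995, 0.102, 0.001], [0.102, -0.995, -0.001], [0.001, 0.001, -1.0]]
force: [-1.8, -1.8, -2.1]
opening: 0.196
grasp_force: 29.8
```

Request:
{"name": "steer_hand", "arguments": {
  "segments": {"rows": [[0,0,0.3,0,0,0,0],[0,0,0.6,0,0,0,0],[0,0,0.8,0,0,0,0],[0,0,0.8,0,0,0,0]]}
}}

```text
time_s: 14.9
position: [0.5207, 0.0031, 0.0622]
tcp_rot: [[0.995, 0.102, 0.001], [0.102, -0.995, -0.001], [0.001, 0.001, -1.0]]
force: [-2.4, -1.6, 0.1]
opening: 0.194
grasp_force: 29.8
```

The tip is 14 mm into the base. Now press the lid shut.

Request:
{"name": "steer_hand", "arguments": {
  "segments": {"rows": [[-0.05,0.03,0.3,0,0,0,0],[-0.05,0.03,0.6,0,0,0,0],[-0.05,0.03,0.9,0,0,0,0],[-0.05,0.03,1.1,0,0,0,0],[-0.05,0.03,1.1,0,0,0,0]]}
}}

```text
time_s: 15.4
position: [0.5207, 0.0027, 0.0524]
tcp_rot: [[0.995, 0.102, 0.002], [0.102, -0.995, -0.001], [0.002, 0.002, -1.0]]
force: [-4.7, -1.0, 13.0]
opening: 0.194
grasp_force: 29.9
```

Request:
{"name": "steer_hand", "arguments": {
  "segments": {"rows": [[0,0,0.2,0,0,0,0],[0,0,0.4,0,0,0,0],[0,0,0.4,0,0,0,0]]}
}}

```text
time_s: 15.7
position: [0.5211, 0.0025, 0.0513]
tcp_rot: [[0.995, 0.103, 0.004], [0.103, -0.995, -0.002], [0.004, 0.003, -1.0]]
force: [-10.0, -1.0, 36.5]
opening: 0.196
grasp_force: 30.0
```

Scaled: -0.002 m is -0.2, -0.001 m is -0.1.

Request:
{"name": "steer_hand", "arguments": {
  "segments": {"rows": [[-0.1,0,-0.1,0,0,0,0],[-0.1,0,-0.2,0,0,0,0],[-0.1,0,-0.2,0,0,0,0],[-0.1,0,-0.2,0,0,0,0],[-0.1,0,-0.2,0,0,0,0]]}
}}

```text
time_s: 16.2
position: [0.521, 0.0025, 0.0517]
tcp_rot: [[0.995, 0.102, 0.006], [0.102, -0.995, -0.002], [0.006, 0.002, -1.0]]
force: [-5.1, 0.6, 21.1]
opening: 0.2
grasp_force: 30.0
```

```bash
python3 - <<'E'
from h import *
c=cap("side","s8"); im=crop(c,215,185,80,60,10)[:600,:800]; cv2.imwrite("pics/z10.png",im)
s=bot.read_state();print(s["force"],s["position"],s["grasp_force"])
E
```

```text
[-5.32656185  0.94155981 20.73827703] [0.5210273  0.00245809 0.0516844 ] 29.998893127776682
```

View pics/z10.png

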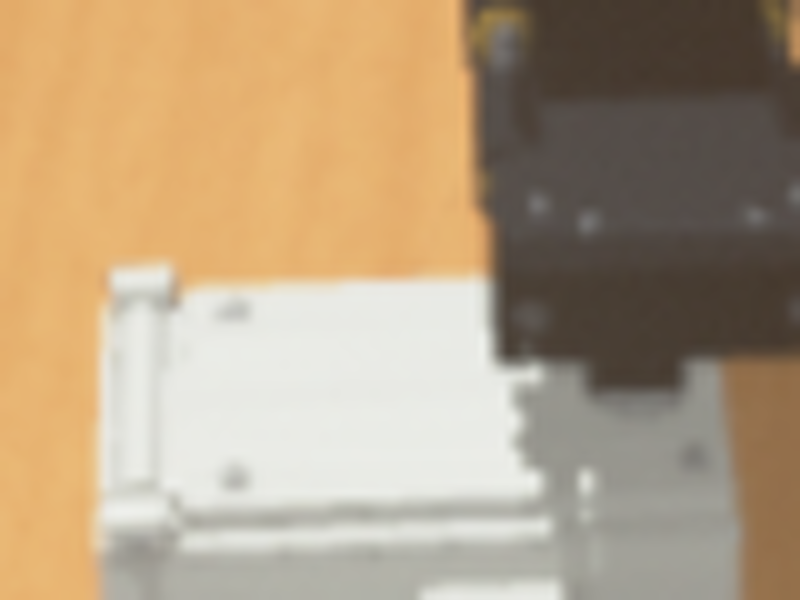

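The lid lies flat and parallel to the base: its near edge runs level from (180,515) to (550,497). The shoulder at (635,395) presses it shut with about 21 N. Nothing has touched the gauge since I checked it, so I'm handing in.

```bash
python3 -c "
from rig import bot
print(bot.hand_in())"
```

```text
the job is handed in; nothing more can be done
None
```

I handed the job in at about 16 s: gauge at zero (both views within about 2–3°), lid shut with the pin home through it, and the arm still holding the pin down at about 21 N; I steered clear of the jar, tape roll and bottle but didn't re-check them at the end.

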